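# Load a battery pack under the spring cover of a charging dock

## Robot

A 6-joint arm with a two-finger parallel gripper is mounted at the origin on the work surface. World frame = base frame: x ahead of the robot, y to its left, z up, the work surface at z = 0. Lengths are in mm, angles in rad, forces in N, time in s.
With the tool pointing down it reaches from about 250 to 800 mm from the base axis. Payload 3.9 kg.
Tool frame: the origin (TCP) lies midway between the tips of the shut fingers; the grasp point (between the pads) lies 19 mm behind it; y points along the fingers, x is the direction in which the jaws open and shut, and the axes are right-handed (so a half turn about y gives the same grasp; the last joint's range is limited). The gripper opens to 85 mm and grips with 20 to 120 N. Pads are 22 mm wide; open, the fingers measure 114 mm over their backs; the gripper's body (76 mm by 85 mm) begins 54 mm behind the grasp point. The pads swing forward as they close: fully open they stand 13 mm farther back than shut.
Start: joints at [-1.166, 0.26, -0.138, 1.173, 0, 1.571], TCP at [206.758, -482.562, 231.304] pointing down, gripper open.
Joint ranges: [-2.78, 2.78], [-0.83, 1.72], [-1.28, 1.37], [-1.9, 2.12], [-1.57, 1.48], [-3.14, 3.14]. Speed limits (rad/s): [2.57, 2.57, 3.14, 3.14, 3.14, 3.14].

## Interface

Orientations are given as a rotation vector (axis times angle).
In Python, from bench import bot gives the robot as it stands.
- The arm moves only by the shell command python3 -m creep 'ROWS' [FORCE]. ROWS is JSON, a list of rows, each an object with "offset": the shift along the world's x, y, z in m, a list of three; "spin": the turn about the world's z in degrees; "gripper": the finger opening in m, from 0 to 0.0854. In form: [{"offset": [dx, dy, dz], "spin": spin, "gripper": gripper}, ...]. A call has 1 to 20 rows; each row is the pose to reach, as a shift and turn from the pose commanded when the call began; what a row does not reach only later rows make up. A row lasts 1/10 s, in which the tool goes at most 50 mm and 8.59 degrees, less where a joint would pass 70% of its speed; a pose out of reach is approached as far as the arm can. A call with a gripper value outside its range is refused whole. The fingers move at their own pace and stop on an object; FORCE is the grip in N (left out, the last holds). Time passes only in rows, so rows that repeat a pose let the fingers close. It gives the time, the measured TCP pose, the force and the opening at its end, in the units of the state.
- bot.get_state(): the state, without advancing time (a new reading comes with each control period).
- bot.camera(name): name is "side" or "top"; returns the picture (480x640x3 uint8, red, green, blue); there is no depth.
- bot.get_calibration(name): a dict with "fx", "fy", "cx", "cy" (pixels), "D" ([k1, k2, p1, p2, k3] as OpenCV has them; the pictures are not rectified), "xyz" and "rotation" of the camera in the world. Camera axes: x right, y up, looking along -z (the intrinsics and any distortion apply to the point x, -y, -z); pixel columns grow to the right and rows downward; lengths in mm; the calibration is good to about 2 mm. A picture is of the moment at which its call begins. get_calibration takes no time and is no camera call.
- bot.hand_in(): hands the job in, once; it reports no verdict.
Trained networks look in the newest picture that a camera, given by its name, has taken for a name from the list of things; names that differ only in an ending like _2 or _b are one class to them, and where a whole thing is asked for, a point or a joint stands for the part that bears it (a point fixed in the world has none). Each returns a list of dicts, best first, with "score" (0 to 1); they miss things now and then, are a little off and sometimes report something else, mostly with a low value. They report only what shows in the picture. A call takes as long as a camera call. They do not tell look-alikes from the thing itself.
- bot.look_for(name, camera): "box" ([left, top, right, bottom] in pixels, round what is visible of it).
- bot.outline_of(name, camera): "pixels" (480x640 bool, what is visible of it) and "box" ([left, top, right, bottom] in pixels, round what is visible of it).
- bot.tip_of(name, camera): "xy" ([column, row] in pixels: a listed point, or the origin of a listed thing).
The state is a dict: "time_s": time; "joint_pos": joint angles; "qvel": joint speeds; "effort": joint torques, N m; "tool_pos": TCP position; "ee_rot": TCP orientation; "wrist_force": force on the tool from outside, world axes, zero at the start; "moment": the same for the moment, N m; "width": opening from 0.0 (shut) to 1.0 (fully open).
Only numpy, scipy, OpenCV 4.12 (cv2) and the standard library are available. Lean on these libraries where they do the work, as an engineer would, in place of code of your own. Each camera call takes 0.05 s, during which the arm holds its last target. There are 200 camera calls.

## Task

Put the battery pack on charge: with one fingertip press down the steel paddle beside the lane and keep it down, so that the spring-closed clear cover stays open, while the other fingertip pushes the pack along the lane and under the cover until it stops against the terminals. Then let the paddle go, so that the cover drops fully shut behind the pack's tall part. Only push the pack, never lift it, and leave the other things on the bench where they are.

Things in the scene. Friction and masses are not known exactly. Their poses are not given: they have to be found in the camera images.
- dock: Grey charging dock fixed to the bench. Origin on the bench under the centre of the bay's mouth; x points into the bay (away from the robot), y left, z up. Its deck is 20 mm high, x = -205 to 120, y = -40 to 38. A lane 52 mm wide centred on y = 0 leads along x to the mouth at x = 0, between rails 4 mm wide and 10 mm high over the deck. All offsets named dock are in this frame, in mm
- stop (a point): Terminals at the inner end of the bay (dock x = 75), 17 mm over the deck. The bay's left wall is 34 mm high over the deck; the block behind the stop is 48 mm high over the deck and ends at dock x = 120
- cover (a joint): Opening angle of the clear cover over the bay, rad: 0 shut, 0.72 at its open stop; a spring shuts it. Hinge line along dock x at dock y = -36, z = 27. Pressing the paddle down opens it: about 3 N starts it, about 7 N holds it at 0.55. Roof underside 36 mm over the deck; at 0.55 its raised left edge is about 92 mm above the bench, at dock x = 0 to 73
- lip (a point): Middle of the lower edge of the steel lip that hangs from the cover at the mouth: dock x = 0 to 4, y = 2 to 28, down to 24 mm over the deck when shut. The pack's low tongue fits beneath the shut lip, its tall part does not; the tall part passes when the cover's angle is above 0.40
- paddle (a point): Centre of the top of the steel press paddle, a plate joined rigidly to the cover, right of the lane: dock x = -192 to -2, 56 mm wide, 4 mm thick. Shut, it slopes up away from the lane at 30 degrees; pressed, it turns down about the hinge line and is level at 0.52, its top then 29 mm above the bench, dock y = -48 to -104. A fingertip can press anywhere along it and slide along it
- pack: Black stepped battery pack in the lane, about 240 g, 48 mm wide. Origin on its underside (on the deck) under the middle of the rear face of its low tongue; x forwards to the bay, z up. Tongue 40 mm long, 18 mm high; then the tall part, x = 40 to 106, 34 mm high. Fully home its front touches the stop, its origin is at dock x = -31 (the tongue stands out of the mouth) and the lip drops just behind the tall part
- multimeter: Yellow multimeter 140 x 75 x 34 mm, lying on the bench to the left of the dock; leave alone. Origin under its centre
- spool: Upright spool, 56 mm across, 45 mm high, to the left; leave alone. Origin under its centre
- spray: White can, 52 mm across, 150 mm high, standing to the right of the dock; leave alone. Origin under its centre
- driver: Screwdriver about 190 mm long, lying on the bench to the right of the dock; leave alone. Origin under the middle of its length
There are look-alikes about, which are no part of the job. There is more than one size of the pack; the job needs the largest.

How it is judged:
By the outcome, as a careful person would: the job done as asked, in the order asked, and still so for the second after the job is handed in, with the robot touching nothing.
It also fails if it takes over 42 s, if anything falls off the work surface, if the arm or the gripper's body presses on something with over 40 N, if the wrist force passes 120 N, or if a joint passes its speed limit or range.

## Working session

There is one attempt and no reset: what is moved stays moved. The work goes in short steps, Python scripts to look and compute and a shell command to move; the robot and the scene stay as the last step left them, time stands still between calls to the robot, and variables do not carry over. Pictures are saved under pics/ and viewed, about 8 in all and at most 12, crops included, and the job is handed in when it is done.

```bash
ls; mkdir -p pics; python3 - <<'E'
from bench import bot
import cv2,numpy as np
for c in("top","side"):
    im=bot.camera(c); cv2.imwrite(f"pics/{c}0.png",im[:,:,::-1]); print(c,bot.get_calibration(c))
    for n in("dock","stop","lip","paddle","pack","multimeter","spool","spray","driver"):
        t=bot.tip_of(n,c) ; print(n,[(np.round(d["xy"]).tolist(),round(d["score"],2)) for d in t][:4])
print(bot.get_state())
E
```

```text
pics
top {'fx': 471.3294351776613, 'fy': 471.3294351776613, 'cx': 327.3088018800124, 'cy': 239.04711221014293, 'D': array([-0.12613887,  0.        ,  0.        ,  0.        ,  0.        ]), 'xyz': array([456.4629327 ,  31.95392447, 919.94499074]), 'rotation': array([ 0.10714405, -0.05898057, -1.55257895])}
dock [([318.0, 197.0], 0.89)]
stop [([320.0, 157.0], 0.71), ([202.0, 178.0], 0.57), ([188.0, 279.0], 0.25)]
lip [([310.0, 191.0], 0.98)]
paddle [([347.0, 250.0], 0.75), ([439.0, 194.0], 0.16)]
pack [([237.0, 253.0], 0.81), ([310.0, 274.0], 0.67), ([312.0, 351.0], 0.57)]
multimeter [([199.0, 178.0], 0.97)]
spool [([186.0, 279.0], 0.87), ([322.0, 198.0], 0.35)]
spray [([438.0, 193.0], 0.62)]
driver [([444.0, 300.0], 0.92), ([190.0, 280.0], 0.39)]
side {'fx': 434.4455547215141, 'fy': 434.4455547215141, 'cx': 321.4723472518264, 'cy': 245.34913127742035, 'D': array([-0.01570959,  0.        ,  0.        ,  0.        ,  0.        ]), 'xyz': array([242.4314776 , 462.56303189, 597.95956086]), 'rotation': array([ 0.31750374, -0.91415437, -2.3164747 ])}
dock [([284.0, 254.0], 0.7)]
stop [([25
[... 260 characters left out ...]
 [([445.0, 228.0], 0.57), ([353.0, 188.0], 0.47)]
{'time_s': 1.0, 'joint_pos': array([-1.16603744e+00,  2.59949404e-01, -1.38101723e-01,  1.17267738e+00,
        8.57952786e-07,  1.57081041e+00]), 'qvel': array([-0.00096122,  0.00055794,  0.00027103,  0.00146338,  0.00202594,
        0.00157904]), 'effort': array([-1.42808503e-04, -4.05622351e+01,  2.54240030e+01,  9.73153365e-04,
        3.29519980e-05, -1.37866007e-06]), 'tool_pos': array([ 206.74339174, -482.57766979,  231.33022168]), 'ee_rot': array([-1.37395688,  0.90605992, -0.90615388]), 'wrist_force': array([ 0.88942089, -0.30799265,  0.62024012]), 'moment': array([-0.03040469, -0.05061941, -0.01694474]), 'width': 0.9992583909695338}
```

View pictures.

View pics/top0.png

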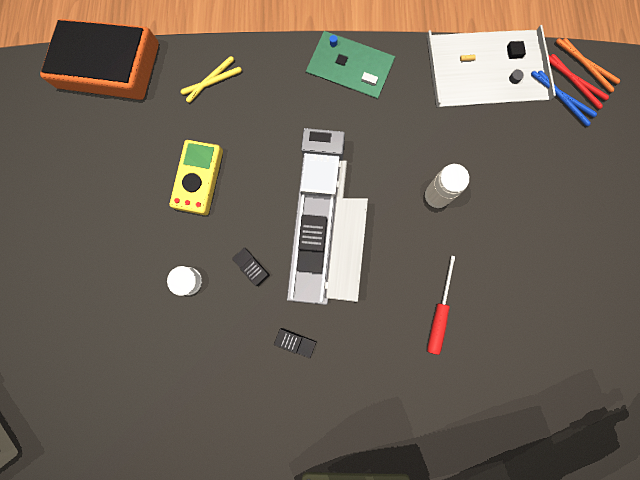

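View pics/side0.png

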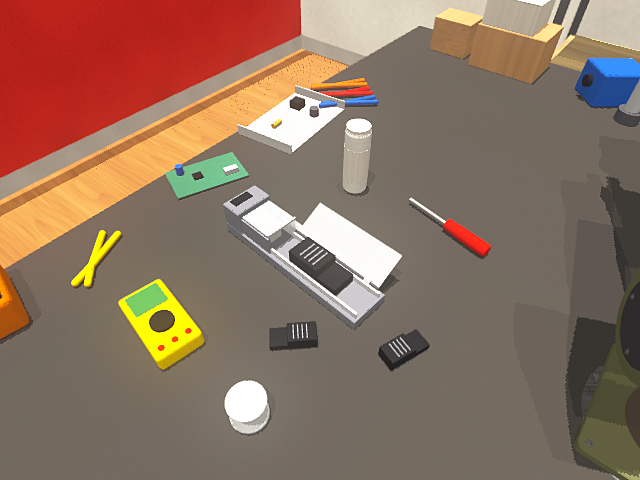

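```bash
cat > h.py <<'E'
import numpy as np,cv2
from scipy.spatial.transform import Rotation as R
from scipy.optimize import least_squares
from bench import bot
CAL={c:bot.get_calibration(c) for c in("top","side")}
def proj(P,c):
    k=CAL[c]; q=R.from_rotvec(k["rotation"]).inv().apply(np.atleast_2d(P)-k["xyz"])*[1,-1,-1]
    K=np.array([[k["fx"],0,k["cx"]],[0,k["fy"],k["cy"]],[0,0,1]])
    return cv2.projectPoints(q.reshape(-1,1,3),np.zeros(3),np.zeros(3),K,k["D"])[0].reshape(-1,2)
def d2w(p,P):
    return R.from_euler("z",p[2]).apply(np.atleast_2d(P))+[p[0],p[1],0]
E
python3 - <<'E'
from h import *
pts=[("stop",(75,0,37),(320,157),(253,220)),("lip",(2,15,44),(310,191),(277,236)),("paddle",(-97,-69.6,48.7),(347,250),(351,239)),
("FL",(-205,38,20),(288,300),(355,318)),("FR",(-205,-40,20),(327,302),(383,292)),("PON",(-192,-93.9,62.7),(358,301),(400,257)),("POF",(-2,-93.9,62.7),(368,199),(310,205)),("dock",(0,0,0),(318,197),(284,254))]
P=np.array([a[1] for a in pts],float);T=np.array([a[2] for a in pts]);S=np.array([a[3] for a in pts])
def res(p): W=d2w(p,P); return np.concatenate([proj(W,"top")-T,proj(W,"side")-S]).ravel()
r=least_squares(res,[550,20,0],loss="soft_l1"); print("dock",r.x,np.degrees(r.x[2]))
e=res(r.x).reshape(2,-1,2)
for i,a in enumerate(pts): print(a[0],e[:,i].round(1).tolist())
# free triangulation checks
def tri(t,s): return least_squares(lambda X:np.concatenate([proj(X,"top")[0]-t,proj(X,"side")[0]-s]),[500,0,20.]).x
inv=lambda X:R.from_euler("z",-r.x[2]).apply(X-[r.x[0],r.x[1],0]).round(1)
for a in pts: print(a[0],a[1],inv(tri(a[2],a[3])))
X=tri((310,274),(342,286));print("pack",X,inv(X))
for n,t,s in(("spray",(438,193),(357,186)),("driver",(444,300),(445,228))): X=tri(t,s);print(n,X,inv(X))
s=bot.get_state();print(s["time_s"],R.from_rotvec(s["ee_rot"]).as_matrix().round(3))
for n in("top","side"):
    bot.camera(n)
    for d in bot.outline_of("pack",n)[:3]: print(n,d["score"],d["box"])
E
```

```text
dock [ 6.36267464e+02  8.18201361e+01 -7.90955183e-02] -4.53183937835945
stop [[0.6, -0.9], [2.3, -2.9]]
lip [[-1.3, 0.6], [-1.6, 1.9]]
paddle [[1.5, -2.6], [-1.8, -0.0]]
FL [[-1.3, -0.4], [0.3, 4.0]]
FR [[0.4, 1.6], [2.9, 0.9]]
PON [[-0.9, -0.9], [2.6, -3.0]]
POF [[-1.6, -2.1], [9.5, -3.5]]
dock [[-0.3, 0.8], [-0.1, -3.3]]
stop (75, 0, 37) [76.7  2.8 29.6]
lip (2, 15, 44) [ 2.  11.9 46.8]
paddle (-97, -69.6, 48.7) [-102.7  -67.4   54.4]
FL (-205, 38, 20) [-203.6   35.7   26.9]
FR (-205, -40, 20) [-201.1  -38.4   20.1]
PON (-192, -93.9, 62.7) [-191.   -94.5   53.3]
POF (-2, -93.9, 62.7) [  5.9 -91.5  48. ]
dock (0, 0, 0) [  2.8  -0.5 -11.5]
pack [488.31390421  94.27920866  25.35287334] [-148.5    0.7   25.4]
spray [ 647.06980272 -159.56246693   -3.51619245] [  29.8 -239.8   -3.5]
driver [ 436.44266397 -170.48339585   -9.23664938] [-179.3 -267.3   -9.2]
1.0 [[ 0.394  0.     0.919]
 [-0.919 -0.     0.394]
 [ 0.    -1.     0.   ]]
top 0.75 [296.8, 216.4, 325.7, 274.9]
top 0.67 [169.3, 265.8, 200.7, 297.5]
top 0.64 [275.8, 329.6, 315.8, 361.4]
side 0.86 [286.6, 235.6, 353.0, 295.5]
side 0.62 [380.9, 329.4, 428.1, 368.6]
side 0.58 [268.9, 323.1, 318.7, 350.8]
```

```bash
python3 -m creep '[{"offset":[0.013,0.027,0],"spin":-2,"gripper":0.065},{"offset":[0.03,0.063,0],"spin":-4,"gripper":0.065},{"offset":[0.05,0.104,0],"spin":-6,"gripper":0.065},{"offset":[0.07,0.145,0],"spin":-8,"gripper":0.065},{"offset":[0.09,0.187,0],"spin":-10,"gripper":0.065},{"offset":[0.11,0.228,0],"spin":-12,"gripper":0.065},{"offset":[0.13,0.27,0],"spin":-14,"gripper":0.065},{"offset":[0.15,0.311,0],"spin":-16,"gripper":0.065},{"offset":[0.17,0.353,0],"spin":-18,"gripper":0.065},{"offset":[0.19,0.394,0],"spin":-20,"gripper":0.065},{"offset":[0.21,0.436,0],"spin":-22,"gripper":0.065},{"offset":[0.23,0.478,-0.02],"spin":-24,"gripper":0.065},{"offset":[0.247,0.513,-0.05],"spin":-26,"gripper":0.065},{"offset":[0.256,0.532,-0.08],"spin":-27.7,"gripper":0.065},{"offset":[0.259,0.538,-0.11],"spin":-27.7,"gripper":0.065},{"offset":[0.259,0.538,-0.13],"spin":-27.7,"gripper":0.065},{"offset":[0.259,0.538,-0.13],"spin":-27.7,"gripper":0.065},{"offset":[0.259,0.538,-0.13],"spin":-27.7,"gripper":0.065}]'
python3 - <<'E'
from bench import bot
import cv2,numpy as np
a=bot.camera("top");b=bot.camera("side")
cv2.imwrite("pics/c1.png",np.hstack([cv2.resize(a[120:340,240:440],None,fx=2,fy=2,interpolation=2),cv2.resize(b[100:320,220:420],None,fx=2,fy=2,interpolation=2)])[:,:,::-1])
s=bot.get_state();print(s["time_s"],s["tool_pos"],s["wrist_force"],s["width"])
E
```

```text
time_s: 3.0
tool_pos: [464.3, 6.0, 100.9]
ee_rot: [-1.173, 1.241, -1.188]
wrist_force: [0.5, -1.1, 0.6]
width: 0.761
3.1 [465.73979522   5.93452946 102.2942827 ] [-0.2932178  -0.07262125  1.09076266] 0.7575881973384396
```

View pics/c1.png

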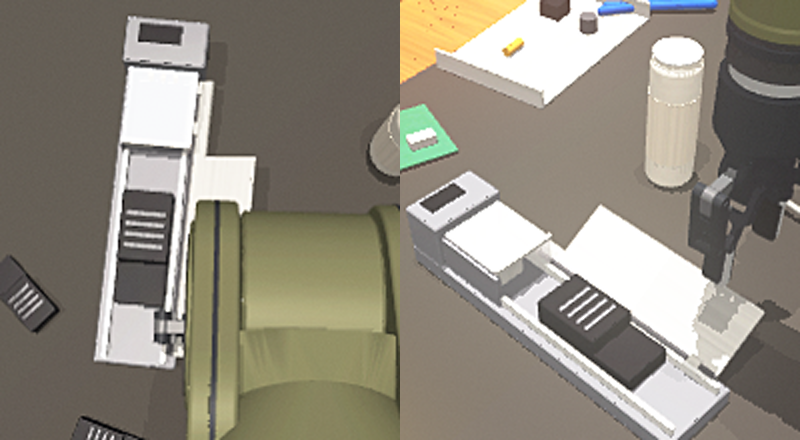

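```bash
python3 -m creep '[{"offset":[0,0.02,0],"spin":0,"gripper":0.065},{"offset":[0,0.049,0],"spin":0,"gripper":0.065},{"offset":[0,0.049,0],"spin":0,"gripper":0.065},{"offset":[0,0.049,0],"spin":0,"gripper":0.065}]'
python3 - <<'E'
from h import *
a=bot.camera("top");b=bot.camera("side")
cv2.imwrite("pics/c2.png",np.hstack([cv2.resize(a[120:340,240:440],None,fx=2,fy=2,interpolation=2),cv2.resize(b[100:320,220:420],None,fx=2,fy=2,interpolation=2)])[:,:,::-1])
s=bot.get_state();m=R.from_rotvec(s["ee_rot"]).as_matrix();print(s["time_s"],s["tool_pos"],s["wrist_force"],s["width"],m.round(3).tolist(),np.degrees(np.arctan2(m[1,0],m[0,0])))
p=[636.3,81.8,-.0791];print("dockframe",R.from_euler("z",-p[2]).apply(s["tool_pos"]-[p[0],p[1],0]))
E
```

```text
time_s: 3.5
tool_pos: [465.6, 29.2, 101.7]
ee_rot: [-1.173, 1.225, -1.147]
wrist_force: [0.0, -0.6, -0.6]
width: 0.762
3.6 [465.40770496  28.87660059 101.50905921] [-0.01431463 -0.48842122  0.28552974] 0.760121807248277 [[0.019, -0.003, 1.0], [-0.998, 0.063, 0.02], [-0.063, -0.998, -0.001]] -88.88771672572798
dockframe [-166.17607658  -66.26140869  101.50905921]
```

View pics/c2.png

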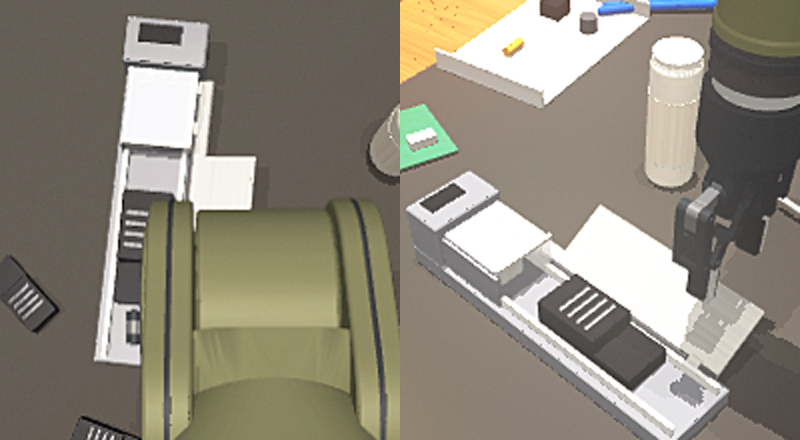

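```bash
python3 - <<'E'
from bench import bot
print(bot.get_state()["joint_pos"].round(3))
E
```

```text
[ 0.019  0.261 -0.505  0.806  0.063  3.141]
```

```bash
python3 -m creep '[{"offset":[0,0,0.01],"spin":6,"gripper":0.065},{"offset":[0,0,0.02],"spin":14,"gripper":0.065},{"offset":[0,0,0.02],"spin":22,"gripper":0.065},{"offset":[0,0,0.02],"spin":30,"gripper":0.065},{"offset":[0,0,0.02],"spin":38,"gripper":0.065},{"offset":[0,0,0.02],"spin":46,"gripper":0.065},{"offset":[0,0,0.02],"spin":54,"gripper":0.065},{"offset":[0,0,0.02],"spin":62,"gripper":0.065},{"offset":[0,0,0.02],"spin":70,"gripper":0.065},{"offset":[0,0,0.02],"spin":78,"gripper":0.065},{"offset":[0,0,0.02],"spin":86,"gripper":0.065},{"offset":[0,0,0.02],"spin":94,"gripper":0.065},{"offset":[0,0,0.02],"spin":102,"gripper":0.065},{"offset":[0,0,0.02],"spin":110,"gripper":0.065},{"offset":[0,0,0.02],"spin":118,"gripper":0.065},{"offset":[0,0,0.02],"spin":126,"gripper":0.065},{"offset":[0,0,0.02],"spin":134,"gripper":0.065},{"offset":[0,0,0.02],"spin":142,"gripper":0.065},{"offset":[0,0,0.02],"spin":150,"gripper":0.065},{"offset":[0,0,0.02],"spin":158,"gripper":0.065}]'
cat >> h.py <<'E'
def rep():
    s=bot.get_state();m=R.from_rotvec(s["ee_rot"]).as_matrix();p=[636.3,81.8,-.0791]
    print(s["time_s"],"tcp",s["tool_pos"].round(1),"dockframe",R.from_euler("z",-p[2]).apply(s["tool_pos"]-[p[0],p[1],0]).round(1),"jawyaw",np.degrees(np.arctan2(m[1,0],m[0,0])).round(2),"down",m[:,1].round(3),"F",s["wrist_force"].round(1),"w",s["width"].round(3),"q",s["joint_pos"].round(2))
E
python3 -c "from h import *;rep()"
```

```text
time_s: 5.6
tool_pos: [465.3, 28.6, 121.3]
ee_rot: [-1.396, -0.903, 0.988]
wrist_force: [-0.9, -1.1, -0.1]
width: 0.762Traceback (most recent call last):
  File "<string>", line 1, in <module>
    from h import *;rep()
                    ~~~^^
  File "h.py", line 14, in rep
    print(s["time_s"],"tcp",s["tool_pos"].round(1),"dockframe",R.from_euler("z",-p[2]).apply(s["tool_pos"]-[p[0],p[1],0]).round(1),"jawyaw",np.degrees(np.arctan2(m[1,0],m[0,0])).round(2),"down",m[:,1].round(3),"F",s["wrist_force"].round(1),"w",s["width"].round(3),"q",s["joint_pos"].round(2))
                                                                                                                                                                                                                                                    ^^^^^^^^^^^^^^^^
AttributeError: 'float' object has no attribute 'round'
```

```bash
sed -i 's/s\["width"\].round(3)/round(s["width"],3)/' h.py
python3 -c "from h import *;rep()"
```

```text
5.6 tcp [465.3  28.6 121.3] dockframe [-166.2  -66.5  121.3] jawyaw 69.41 down [-0.021 -0.06  -0.998] F [-0.9 -1.1 -0.1] w 0.762 q [ 0.1   0.26 -0.45  0.89 -0.06  0.46]
```

```bash
python3 -m creep '[{"offset":[0,0.01,0],"spin":8,"gripper":0.065},{"offset":[0,0.027,0],"spin":16,"gripper":0.065},{"offset":[0,0.027,-0.01],"spin":16,"gripper":0.065},{"offset":[0,0.027,-0.02],"spin":16,"gripper":0.065},{"offset":[0,0.027,-0.02],"spin":16,"gripper":0.065}]'
python3 - <<'E'
from h import *
rep()
a=bot.camera("top");b=bot.camera("side")
cv2.imwrite("pics/c3.png",np.hstack([cv2.resize(a[120:340,240:440],None,fx=2,fy=2,interpolation=2),cv2.resize(b[100:320,220:420],None,fx=2,fy=2,interpolation=2)])[:,:,::-1])
E
```

```text
time_s: 6.1
tool_pos: [463.8, 55.1, 99.5]
ee_rot: [-1.293, -1.11, 1.193]
wrist_force: [-0.7, -0.3, 0.9]
width: 0.759
6.1 tcp [463.8  55.1  99.5] dockframe [-169.9  -40.3   99.5] jawyaw 85.0 down [-0.008 -0.064 -0.998] F [-0.7 -0.3  0.9] w 0.759 q [ 0.16  0.28 -0.49  0.82 -0.06  0.25]
```

View pics/c3.png

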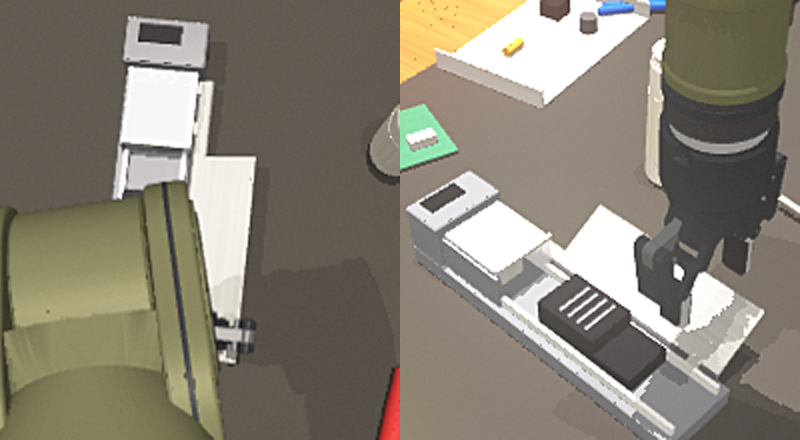

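```bash
python3 -m creep '[{"offset":[0,0,-0.01],"spin":0.5,"gripper":0.065},{"offset":[0,0,-0.025],"spin":0.5,"gripper":0.065},{"offset":[0,0,-0.04],"spin":0.5,"gripper":0.065},{"offset":[0,0,-0.05],"spin":0.5,"gripper":0.065},{"offset":[0,0,-0.055],"spin":0.5,"gripper":0.065},{"offset":[0,0,-0.06],"spin":0.5,"gripper":0.065},{"offset":[0,0,-0.06],"spin":0.5,"gripper":0.065},{"offset":[0,0,-0.06],"spin":0.5,"gripper":0.065}]'
python3 - <<'E'
from h import *
rep()
s=bot.get_state();m=R.from_rotvec(s["ee_rot"]).as_matrix()
b=bot.camera("side");I=cv2.resize(b[180:330,250:420],None,fx=4,fy=4,interpolation=2)[:,:,::-1].copy()
for off in(5,8,11):
  q=proj(s["tool_pos"]+m[:,0]*39.5-m[:,1]*off,"side")[0]; print(off,q,(q-[250,180])*4)
cv2.imwrite("pics/c4.png",I)
E
```

```text
time_s: 7.0
tool_pos: [465.6, 56.0, 41.7]
ee_rot: [-1.29, -1.122, 1.198]
wrist_force: [-1.1, 2.0, 2.4]
width: 0.757
7.0 tcp [465.6  56.   41.7] dockframe [-168.1  -39.2   41.7] jawyaw 85.59 down [-0.003 -0.063 -0.998] F [-1.1  2.   2.4] w 0.757 q [ 0.16  0.34 -0.57  0.67 -0.06  0.24]
5 [353.88736153 285.80839458] [415.54944612 423.23357832]
8 [353.92365622 284.72965207] [415.69462488 418.91860828]
11 [353.96018487 283.64375878] [415.8407395 414.5750351]
```

View pics/c4.png

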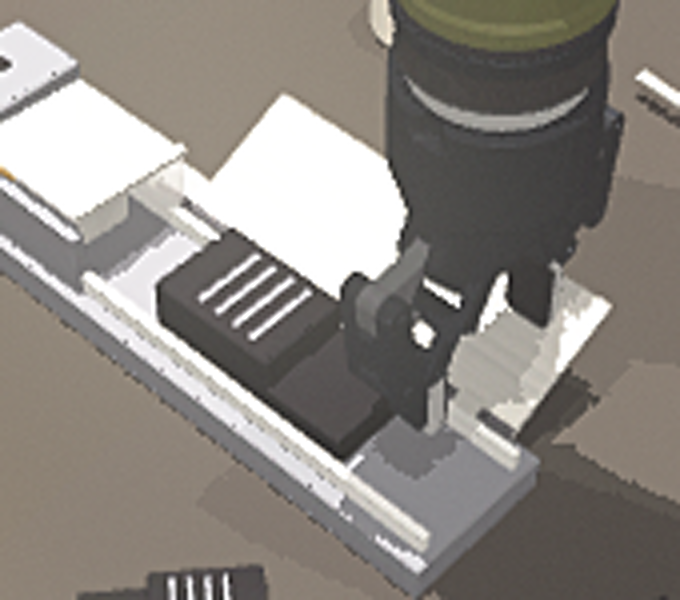

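```bash
python3 -m creep '[{"offset":[0,0,-0.004],"spin":0,"gripper":0.065},{"offset":[0,0,-0.008],"spin":0,"gripper":0.065},{"offset":[0,0,-0.012],"spin":0,"gripper":0.065},{"offset":[0,0,-0.016],"spin":0,"gripper":0.065},{"offset":[0,0,-0.02],"spin":0,"gripper":0.065},{"offset":[0,0,-0.02],"spin":0,"gripper":0.065},{"offset":[0,0,-0.02],"spin":0,"gripper":0.065}]'
python3 - <<'E'
from h import *
rep()
s=bot.get_state();m=R.from_rotvec(s["ee_rot"]).as_matrix()
b=bot.camera("side");I=cv2.resize(b[180:330,250:420],None,fx=4,fy=4,interpolation=2)[:,:,::-1].copy()
# predicted lip / left roof edge for angles
p=[636.3,81.8,-.0791]
def rot(pt,a):
    y,z=pt[1]+36,pt[2]-27; return (pt[0],-36+y*np.cos(a)-z*np.sin(a),27+y*np.sin(a)+z*np.cos(a))
for a in(0,.3,.4,.5,.6): print(a,((proj(d2w(p,rot((0,28,56),a)),"side")[0]-[250,180])*4).round(),((proj(d2w(p,rot((2,28,44),a)),"side")[0]-[250,180])*4).round())
cv2.imwrite("pics/c5.png",I)
E
```

```text
time_s: 7.75
tool_pos: [465.9, 54.9, 21.4]
ee_rot: [-1.293, -1.12, 1.2]
wrist_force: [0.2, -3.5, 5.2]
width: 0.761
7.75 tcp [465.9  54.9  21.4] dockframe [-167.7  -40.3   21.4] jawyaw 85.57 down [-0.002 -0.066 -0.998] F [ 0.2 -3.5  5.2] w 0.761 q [ 0.16  0.37 -0.6   0.61 -0.06  0.24]
0 [ 81. 230.] [ 80. 247.]
0.3 [ 97. 188.] [ 90. 209.]
0.4 [105. 174.] [ 95. 195.]
0.5 [113. 160.] [102. 182.]
0.6 [123. 146.] [109. 169.]
```

View pics/c5.png

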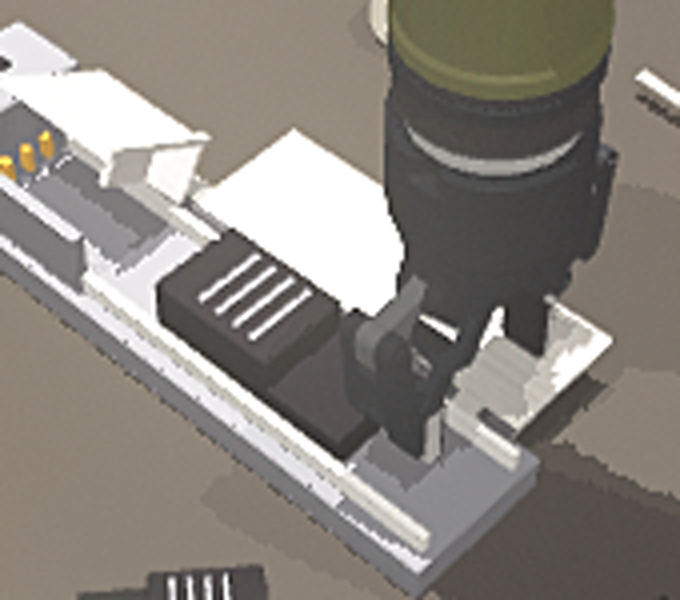

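```bash
python3 -m creep '[{"offset":[0.003,0,-0.001],"spin":0,"gripper":0.065},{"offset":[0.006,-0.0005,-0.0015],"spin":0,"gripper":0.065},{"offset":[0.01,-0.001,-0.0015],"spin":0,"gripper":0.065},{"offset":[0.015,-0.001,-0.0015],"spin":0,"gripper":0.065},{"offset":[0.02,-0.0015,-0.0015],"spin":0,"gripper":0.065},{"offset":[0.026,-0.002,-0.0015],"spin":0,"gripper":0.065},{"offset":[0.032,-0.0025,-0.0015],"spin":0,"gripper":0.065},{"offset":[0.038,-0.003,-0.0015],"spin":0,"gripper":0.065},{"offset":[0.044,-0.0035,-0.0015],"spin":0,"gripper":0.065},{"offset":[0.05,-0.004,-0.0015],"spin":0,"gripper":0.065},{"offset":[0.056,-0.0045,-0.0015],"spin":0,"gripper":0.065},{"offset":[0.062,-0.005,-0.0015],"spin":0,"gripper":0.065},{"offset":[0.068,-0.0055,-0.0015],"spin":0,"gripper":0.065},{"offset":[0.074,-0.006,-0.0015],"spin":0,"gripper":0.065},{"offset":[0.08,-0.0063,-0.0015],"spin":0,"gripper":0.065},{"offset":[0.086,-0.0068,-0.0015],"spin":0,"gripper":0.065},{"offset":[0.092,-0.0073,-0.0015],"spin":0,"gripper":0.065},{"offset":[0.098,-0.0077,-0.0015],"spin":0,"gripper":0.065},{"offset":[0.103,-0.0081,-0.0015],"spin":0,"gripper":0.065},{"offset":[0.108,-0.0085,-0.0015],"spin":0,"gripper":0.065}]'
python3 - <<'E'
from h import *
rep()
b=bot.camera("side");cv2.imwrite("pics/c6.png",cv2.resize(b[180:330,220:390],None,fx=4,fy=4,interpolation=2)[:,:,::-1])
E
```

```text
time_s: 9.8
tool_pos: [568.9, 47.4, 18.8]
ee_rot: [-1.284, -1.115, 1.203]
wrist_force: [-8.3, 0.5, 8.4]
width: 0.763
9.8 tcp [568.9  47.4  18.8] dockframe [-64.5 -39.6  18.8] jawyaw 85.63 down [-0.012 -0.063 -0.998] F [-8.3  0.5  8.4] w 0.763 q [ 0.12  0.52 -0.34  0.73 -0.06  0.19]
```

View pics/c6.png

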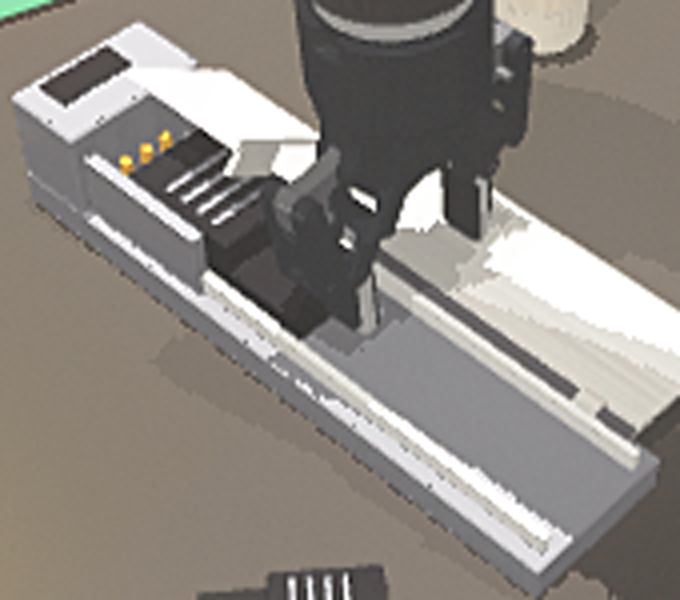

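```bash
python3 -m creep '[{"offset":[0.003,-0.0002,0],"spin":0,"gripper":0.065},{"offset":[0.006,-0.0005,0],"spin":0,"gripper":0.065},{"offset":[0.009,-0.0007,0],"spin":0,"gripper":0.065},{"offset":[0.012,-0.001,0],"spin":0,"gripper":0.065},{"offset":[0.014,-0.0011,0],"spin":0,"gripper":0.065},{"offset":[0.016,-0.0013,0],"spin":0,"gripper":0.065},{"offset":[0.016,-0.0013,0],"spin":0,"gripper":0.065}]'
python3 -c "from h import *;rep()"
```

```text
time_s: 10.55
tool_pos: [585.5, 46.1, 18.8]
ee_rot: [-1.285, -1.116, 1.202]
wrist_force: [-5.2, -0.3, 7.0]
width: 0.761
10.55 tcp [585.5  46.1  18.8] dockframe [-47.8 -39.6  18.8] jawyaw 85.62 down [-0.011 -0.063 -0.998] F [-5.2 -0.3  7. ] w 0.761 q [ 0.11  0.54 -0.3   0.75 -0.06  0.19]
```

```bash
python3 -m creep '[{"offset":[0.002,-0.0002,0],"spin":0,"gripper":0.065},{"offset":[0.004,-0.0003,0],"spin":0,"gripper":0.065},{"offset":[0.006,-0.0005,0],"spin":0,"gripper":0.065},{"offset":[0.006,-0.0005,0],"spin":0,"gripper":0.065}]'
python3 -c "from h import *;rep()"
python3 -m creep '[{"offset":[0.002,-0.0002,0],"spin":0,"gripper":0.065},{"offset":[0.004,-0.0003,0],"spin":0,"gripper":0.065},{"offset":[0.004,-0.0003,0],"spin":0,"gripper":0.065}]'
python3 - <<'E'
from h import *
rep()
b=bot.camera("side");cv2.imwrite("pics/c7.png",cv2.resize(b[180:330,220:390],None,fx=4,fy=4,interpolation=2)[:,:,::-1])
E
```

```text
time_s: 10.95
tool_pos: [590.1, 45.8, 18.8]
ee_rot: [-1.282, -1.115, 1.204]
wrist_force: [-8.2, 0.9, 9.8]
width: 0.76
10.95 tcp [590.1  45.8  18.8] dockframe [-43.2 -39.6  18.8] jawyaw 85.67 down [-0.013 -0.063 -0.998] F [-8.2  0.9  9.8] w 0.76 q [ 0.11  0.55 -0.28  0.76 -0.06  0.19]
time_s: 11.25
tool_pos: [590.1, 45.8, 18.4]
ee_rot: [-1.276, -1.111, 1.207]
wrist_force: [-15.7, 1.4, 14.2]
width: 0.759
11.25 tcp [590.1  45.8  18.4] dockframe [-43.2 -39.6  18.4] jawyaw 85.75 down [-0.02  -0.062 -0.998] F [-15.7   1.4  14.2] w 0.759 q [ 0.11  0.55 -0.27  0.77 -0.06  0.19]
```

View pics/c7.png

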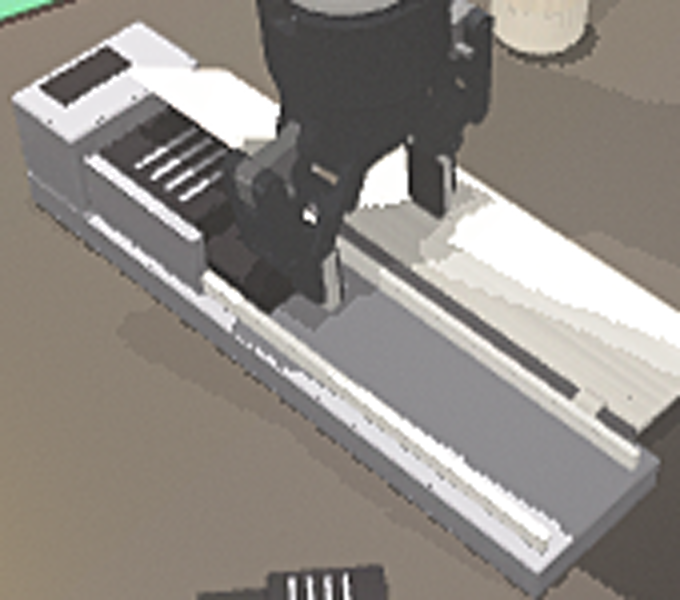

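```bash
python3 -m creep '[{"offset":[-0.006,0.0005,0],"spin":0,"gripper":0.065},{"offset":[-0.012,0.001,0],"spin":0,"gripper":0.065},{"offset":[-0.018,0.0014,0],"spin":0,"gripper":0.065},{"offset":[-0.022,0.0017,0],"spin":0,"gripper":0.065},{"offset":[-0.022,0.0017,0],"spin":0,"gripper":0.065},{"offset":[-0.022,0.0017,0.005],"spin":0,"gripper":0.065},{"offset":[-0.022,0.0017,0.01],"spin":0,"gripper":0.065},{"offset":[-0.022,0.0017,0.015],"spin":0,"gripper":0.065},{"offset":[-0.022,0.0017,0.02],"spin":0,"gripper":0.065},{"offset":[-0.022,0.0017,0.025],"spin":0,"gripper":0.065},{"offset":[-0.022,0.0017,0.03],"spin":0,"gripper":0.065},{"offset":[-0.022,0.0017,0.04],"spin":0,"gripper":0.065},{"offset":[-0.022,0.0017,0.055],"spin":0,"gripper":0.065},{"offset":[-0.022,0.0017,0.08],"spin":0,"gripper":0.065},{"offset":[-0.022,0.0017,0.11],"spin":0,"gripper":0.065},{"offset":[-0.05,0.0017,0.15],"spin":0,"gripper":0.065},{"offset":[-0.09,0.0017,0.19],"spin":0,"gripper":0.065},{"offset":[-0.13,0.0017,0.2],"spin":0,"gripper":0.065},{"offset":[-0.17,0.0017,0.2],"spin":0,"gripper":0.065},{"offset":[-0.2,0.0017,0.2],"spin":0,"gripper":0.065}]'
python3 - <<'E'
from h import *
rep()
a=bot.camera("top");b=bot.camera("side")
cv2.imwrite("pics/c8.png",np.hstack([cv2.resize(a[110:310,250:380],None,fx=3,fy=3,interpolation=2),cv2.resize(b[170:370,220:350],None,fx=3,fy=3,interpolation=2)])[:,:,::-1])
for n in("lip","pack","stop"):
  print(n,[[ (np.round(d["xy"],1).tolist(),round(d["score"],2)) for d in bot.tip_of(n,c)[:3]] for c in("top","side")])
p=[636.3,81.8,-.0791]
for n,P in(("lip",(2,15,44)),("pack",(-31,0,20)),("packtop rear",(-31,0,38))): print(n,proj(d2w(p,P),"top").round(1),proj(d2w(p,P),"side").round(1))
E
```

```text
time_s: 13.3
tool_pos: [396.6, 46.3, 220.7]
ee_rot: [-1.291, -1.12, 1.199]
wrist_force: [-0.4, -0.4, 1.2]
width: 0.759
13.3 tcp [396.6  46.3 220.7] dockframe [-236.1  -54.3  220.7] jawyaw 85.58 down [-0.003 -0.064 -0.998] F [-0.4 -0.4  1.2] w 0.759 q [ 0.17  0.06 -0.42  1.11 -0.06  0.24]
lip [[([312.3, 189.6], 0.9), ([319.9, 156.1], 0.3)], [([275.4, 236.4], 0.57)]]
pack [[([314.7, 213.0], 0.77), ([234.8, 251.9], 0.63)], [([292.9, 252.3], 0.95), ([421.6, 335.4], 0.94), ([267.8, 340.8], 0.79)]]
stop [[([317.8, 155.1], 0.67), ([318.7, 197.4], 0.65)], [([256.8, 217.9], 0.76), ([348.1, 241.3], 0.29)]]
lip [[308.7 191.5]] [[275.4 237.9]]
pack [[315.6 211.4]] [[295. 252.]]
packtop rear [[315.  209.9]] [[294.6 245.2]]
```

View pics/c8.png

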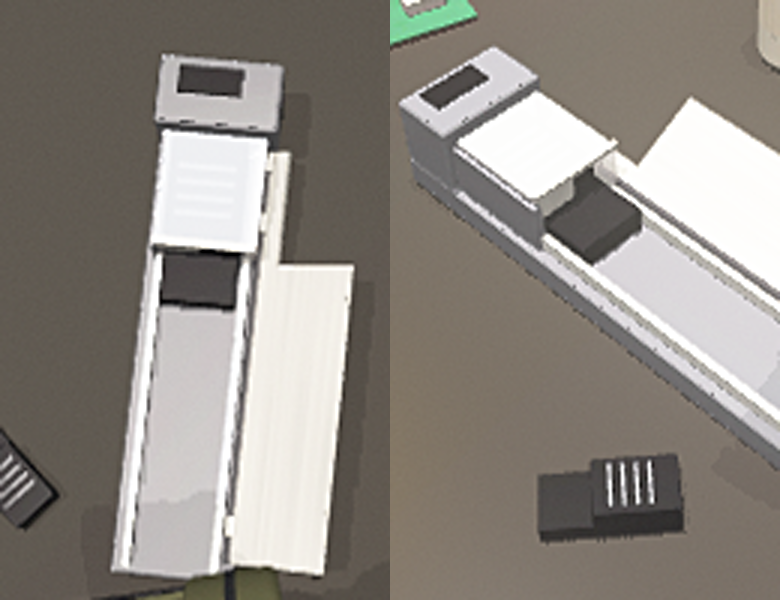

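```bash
python3 -c "
from h import *
print(bot.hand_in());rep()"
```

```text
the job is handed in; nothing more can be done
None
the job is handed in; nothing more can be done
```

The battery pack is on charge and I have handed the job in, at about 13.6 s on the robot's clock. One fingertip held the paddle down and the cover open to about 0.5 rad. The other pushed the pack along the lane until it stopped against the terminals. I then backed off and raised the arm, and the cover dropped shut behind the tall part.

**Stop:** more commanded push did not move the tool, and the pushing force rose from 8 to 16 N, so the pack was against the terminals.

**Last pictures:** the cover looks fully shut, with the lip in front of the tall part. The tongue stands out of the mouth within about 2 px of its predicted home position. The lip was 1.5 px from its predicted shut position in the side view and 4 px in the top view.

**Robot:** it was clear of everything, with a wrist force of about 1 N.

**What went differently:**
- The last joint reached its limit during the approach, so I turned the gripper half a turn.
- That left the tool tilted by 3.6°. I kept the tilt because the finger heights still suited the job.
- The last pictures I viewed were cropped to the dock, so I did not re-check the multimeter, spool and driver. No move went near them.

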